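Put the honed gouges away in the bottom tray, with the honing machine stopped

ROBOT

A 6-joint arm with a two-finger parallel gripper is mounted at the origin on the work surface. World frame = base frame: x ahead of the robot, y to its left, z up, the work surface at z = 0. Lengths are in m, angles in rad, forces in N, time in s.
With the tool pointing down it reaches from about 0.35 to 0.775 m from the base axis. Payload 7.3 kg.
Tool frame: the origin (TCP) lies at the very end of the fingers, on their centre line; the grasp point (between the pads) lies 19 mm behind it (bot.hold_point_z is the z of the grasp point in the tool frame, in m); z points along the fingers, y is the line along which they close (so a half turn about z gives the same grasp; the last joint's range is limited). The gripper opens to 92 mm and grips with 3 to 60 N. Pads are 19 mm wide; open, the fingers measure 130 mm over their backs; the gripper's body (75 mm by 190 mm) begins 47 mm behind the grasp point.
Start: joints at [1.07, 0.342, 1.524, -0, 1.275, -0.146], TCP at [0.182, 0.492, 0.196] pointing down, gripper open.
Joint ranges: [-2.53, 2.53], [-0.77, 2.02], [0.04, 2.7], [-1, 4.14], [0.28, 2.66], [-3.11, 3.11]. Speed limits (rad/s): [2.57, 2.57, 3.14, 3.14, 3.14, 3.14].

INTERFACE

Orientations are given as a unit quaternion [x, y, z, w].
In Python, from plant import bot gives the robot as it stands. Calls block until the motion is done:
- bot.move_pose(position, orientation): joint-space move of the TCP to a pose.
- bot.move_straight(position, orientation=None, max_speed=0.15, max_force=None): straight line of the TCP; orientation=None keeps the orientation; max_speed is the mean speed in m/s. With max_force (N) it stops when the force on the tool has changed by that much, and returns True; else False.
- bot.set_joints(angles): joint-space move.
- bot.ungrasp() and bot.clamp(newtons=None): open the fingers fully, or close them until they stop; newtons is the grip in N (None keeps the last).
- bot.sleep(seconds).
- bot.ik(position, orientation): joint angles nearest the present ones, or None.
- bot.read_camera(name): name is "scene" or "top" or "wrist"; returns the picture (420x560x3 uint8, blue, green, red); there is no depth.
- bot.get_calibration(name): a dict with "camera_matrix" (3x3 intrinsics, pixels), "R" (3x3) and "t" (3): a world point X has camera coordinates R X + t; the wrist camera has in their place "hand_eye" (4x4, takes a point from camera to tool coordinates, whose origin is the TCP and whose axes are the flange's). Camera axes: x right, y down, z forward; pixel columns grow to the right and rows downward; lengths in m; the calibration is good to about 2 mm. A picture is of the moment at which its call begins: read the wrist's pose just before it. get_calibration takes no time and is no camera call.
A pose or a line that the arm cannot do raises bot.PlanningError and nothing moves.
- bot.finish_job(): hands the job in; it is judged then, once.
Readings, each from a call of its own:
- bot.get_time(): time.
- bot.get_joint_pos(): joint angles.
- bot.get_dq(): joint speeds.
- bot.get_tau(): joint torques, N m.
- bot.get_position(): TCP position.
- bot.get_tool_rot(): TCP orientation.
- bot.get_contact_force(): force on the tool from outside, world axes, zero at the start.
- bot.get_ft_torque(): the same for the moment, N m.
- bot.get_finger_gap(): finger opening in m.
- bot.get_gripper_force(): force on a finger pad.
Only numpy, scipy, OpenCV 4.12 (cv2) and the standard library are available. Lean on these libraries where they do the work, as an engineer would, in place of code of your own. Each camera call takes 0.05 s, during which the arm holds its last target. There are 200 camera calls.

TASK

Push in the red mushroom stop button of the honing machine and leave it latched down while you put the short palm gouges lying in front of its wheels away: lift the two upper tool trays off the stack and set them aside on the bench, lay every palm gouge flat on the floor of the bottom tray (never one on top of another), and stack the trays again in their old order, each seated level in the one beneath, with the bottom tray still standing where it was. Only then turn the button's head clockwise until it trips and springs back out. Carry the trays level, and leave everything else on the bench where it is.

Things in the scene. Friction and masses are not known exactly. Their poses are not given: they have to be found in the camera images.
- tray_low: Lowest of three stacked open wooden trays, loose, 0.6 kg, empty: 240 (x) x 180 (y) x 50 mm. Origin: centre of its underside. Walls 8 mm; floor's upper face at z = 12, rim at 50 mm. A carrying bar 14 mm thick along y, top at z = 44, crosses the middle (x = 0): pinch it to lift.
- tray_mid: Middle tray, like tray_low, 0.45 kg, with knives bedded fast in fitted blocks (x 56 to 100 mm either side, up to z = 30). Two battens under each tray (6 mm high, along y at x = -103 and 103 mm, 154 mm long) drop inside the rim of the tray below with 5 mm play all round: seated, a tray's origin is 44 mm above that of the tray below.
- tray_top: Top tray, like tray_mid (same battens, bar and walls), 0.5 kg, with slip stones bedded fast in fitted blocks (x 58 to 98 mm either side, up to z = 31).
- honer: Honing machine, fixed. Origin: under its baseboard (x -230 to 230, y -230 to 220 mm, 15 mm thick), right below the stop button; y points to its front. Motor (radius 62, 190 mm long, axis along x) at y = -150, z = 150 mm; wheels of radius 90 mm at x = -155 and 155, up to z = 250; tool rests in front of them at y = -46, up to z = 96. Stop box 72 mm square, top at z = 77 mm.
- stop_top (a point): Centre of the top of the red mushroom head, 111 mm above the machine's origin when out, 103 mm when in; turns with the head. The head is 40 mm in diameter, its gripping rim 18 to 5 mm below this point, on a thinner neck over a black collar 32 mm in diameter with its top 83 mm above the machine's origin.
- stop_head (a joint): How far the mushroom head is pushed in: 0 out, 0.008 m latched in (true while it is not being turned). It snaps: a push of about 8 N takes it over the middle, and it then stays down by itself.
- stop_turn (a joint): Turn of the head, rad, clockwise from above; a light spring returns it to 0; stop at 0.9. When latched in, turning it past about 0.4 trips it (0.7 to be sure): a cam lifts the head 7.9 mm per rad as it turns (let the gripper rise with it), and once let go it springs fully out.
- gouge0: Palm gouge, 130 mm long, 55 g: octagonal wooden handle 75 mm long, 22 mm across flats, then ferrule and slim steel blade (12 mm wide at most). Origin: centre of the handle, on its axis; x runs to the cutting edge, 92.5 mm away. Starts on the machine's baseboard. Fits the tray only parallel to its bar, two side by side in each half. 2 to 4 of the four are present, the others None.
- gouge1: Palm gouge, 130 mm long, 55 g: octagonal wooden handle 75 mm long, 22 mm across flats, then ferrule and slim steel blade (12 mm wide at most). Origin: centre of the handle, on its axis; x runs to the cutting edge, 92.5 mm away. Starts on the machine's baseboard. Fits the tray only parallel to its bar, two side by side in each half. 2 to 4 of the four are present, the others None.
- gouge2: Palm gouge, 130 mm long, 55 g: octagonal wooden handle 75 mm long, 22 mm across flats, then ferrule and slim steel blade (12 mm wide at most). Origin: centre of the handle, on its axis; x runs to the cutting edge, 92.5 mm away. Starts on the machine's baseboard. Fits the tray only parallel to its bar, two side by side in each half. 2 to 4 of the four are present, the others None.
- gouge3: Palm gouge, 130 mm long, 55 g: octagonal wooden handle 75 mm long, 22 mm across flats, then ferrule and slim steel blade (12 mm wide at most). Origin: centre of the handle, on its axis; x runs to the cutting edge, 92.5 mm away. Starts on the machine's baseboard. Fits the tray only parallel to its bar, two side by side in each half. 2 to 4 of the four are present, the others None.
- compound_bar: Bystander, loose: greenish bar of honing compound, 90 x 34 x 28 mm, on the machine's baseboard beside the stop box. Origin: centre of its underside.
- long_gouge: Bystander, loose: full-length gouge, 255 mm long (not a palm gouge), handle 120 mm long and 22 mm thick. Origin: centre of the handle, on its axis; x runs to the cutting edge 195 mm away.
- oilstone: Bystander, loose: dark grey oilstone, 130 (x) x 50 x 26 mm. Origin: centre of its underside.
- mallet: Bystander, loose: dark wooden carver's mallet standing on its head, 72 mm in diameter, 152 mm high. Origin: centre of its underside.
- glue: Bystander, loose: white glue bottle, 56 mm in diameter, 130 mm high. Origin: centre of its underside.
- blank: Bystander, loose: block of light wood, 90 (x) x 50 x 40 mm. Origin: centre of its underside.
- brush: Bystander, loose: bench brush lying along its x, 170 mm long. Origin: middle of its underside.

How it is judged:
On the way, in this order (a step that is already met when the one before it is completed fails the run):
1. the stop button is pushed in and stays latched down (value of joint stop_head above 0.0065 m), for 0.3 s.
2. with the button still in, both upper trays are off the stack, lying level on the bench (or one on the other) (value of joint stop_head above 0.0065 m and horizontal distance between each of tray_mid, tray_top and tray_low above 0.15 m and angle between each of tray_mid, tray_top's own z axis and vertical below 0.08 rad and height (world z) of each of tray_mid, tray_top below 0.056 m), for 0.3 s.
3. with the button still in, every palm gouge lies flat on the floor of the bottom tray (value of joint stop_head above 0.0065 m and x of gouge0 in the frame of tray_low between -0.105 and 0.105 m and y of gouge0 in the frame of tray_low between -0.075 and 0.075 m and z of gouge0 in the frame of tray_low between 0.012 and 0.031 m and angle between gouge0's own x axis and vertical between 1.4 and 1.74 rad and x of gouge1 in the frame of tray_low between -0.105 and 0.105 m and y of gouge1 in the frame of tray_low between -0.075 and 0.075 m and z of gouge1 in the frame of tray_low between 0.012 and 0.031 m and angle between gouge1's own x axis and vertical between 1.4 and 1.74 rad and x of gouge2 in the frame of tray_low between -0.105 and 0.105 m and y of gouge2 in the frame of tray_low between -0.075 and 0.075 m and z of gouge2 in the frame of tray_low between 0.012 and 0.031 m and angle between gouge2's own x axis and vertical between 1.4 and 1.74 rad and x of gouge3 in the frame of tray_low between -0.105 and 0.105 m and y of gouge3 in the frame of tray_low between -0.075 and 0.075 m and z of gouge3 in the frame of tray_low between 0.012 and 0.031 m and angle between gouge3's own x axis and vertical between 1.4 and 1.74 rad), for 0.2 s.
4. with the button still in, the middle tray is seated in the bottom one and the top tray in the middle one (value of joint stop_head above 0.0065 m and x of tray_mid in the frame of tray_low between -0.009 and 0.009 m and y of tray_mid in the frame of tray_low between -0.009 and 0.009 m and z of tray_mid in the frame of tray_low between 0.04 and 0.0475 m and angle between the x axis of tray_mid and the x axis of tray_low, either way round below 0.12 rad and angle between each of tray_mid, tray_top's own z axis and vertical below 0.06 rad and x of tray_top in the frame of tray_mid between -0.009 and 0.009 m and y of tray_top in the frame of tray_mid between -0.009 and 0.009 m and z of tray_top in the frame of tray_mid between 0.04 and 0.0475 m and angle between the x axis of tray_top and the x axis of tray_mid, either way round below 0.12 rad), for 0.3 s.
5. the button's head is turned clockwise until it trips (value of joint stop_turn above 0.3 rad).
At the end, for the whole second after the job is handed in: Button fully out (1.5 mm); each upper tray seated in the one below (centres within 9 mm, 40 to 47.5 mm higher, parallel within 0.12 rad, level); every palm gouge flat on the bottom tray's floor (handle centre 12 to 31 mm above its underside); bottom tray within 30 mm of its place; all at rest (value of joint stop_head below 0.0015 m and x of tray_mid in the frame of tray_low between -0.009 and 0.009 m and y of tray_mid in the frame of tray_low between -0.009 and 0.009 m and z of tray_mid in the frame of tray_low between 0.04 and 0.0475 m and angle between the x axis of tray_mid and the x axis of tray_low, either way round below 0.12 rad and angle between each of tray_mid, tray_top's own z axis and vertical below 0.06 rad and x of tray_top in the frame of tray_mid between -0.009 and 0.009 m and y of tray_top in the frame of tray_mid between -0.009 and 0.009 m and z of tray_top in the frame of tray_mid between 0.04 and 0.0475 m and angle between the x axis of tray_top and the x axis of tray_mid, either way round below 0.12 rad and x of gouge0 in the frame of tray_low between -0.105 and 0.105 m and y of gouge0 in the frame of tray_low between -0.075 and 0.075 m and z of gouge0 in the frame of tray_low between 0.012 and 0.031 m and angle between gouge0's own x axis and vertical between 1.4 and 1.74 rad and x of gouge1 in the frame of tray_low between -0.105 and 0.105 m and y of gouge1 in the frame of tray_low between -0.075 and 0.075 m and z of gouge1 in the frame of tray_low between 0.012 and 0.031 m and angle between gouge1's own x axis and vertical between 1.4 and 1.74 rad and x of gouge2 in the frame of tray_low between -0.105 and 0.105 m and y of gouge2 in the frame of tray_low between -0.075 and 0.075 m and z of gouge2 in the frame of tray_low between 0.012 and 0.031 m and angle between gouge2's own x axis and vertical between 1.4 and 1.74 rad and x of gouge3 in the frame of tray_low between -0.105 and 0.105 m and y of gouge3 in the frame of tray_low between -0.075 and 0.075 m and z of gouge3 in the frame of tray_low between 0.012 and 0.031 m and angle between gouge3's own x axis and vertical between 1.4 and 1.74 rad and distance of tray_low from where it was at the start of the episode below 0.03 m and linear speed of each of tray_low, tray_mid, tray_top, gouge0, gouge1, gouge2, gouge3 below 0.02 m/s); the robot touches nothing.
It fails at once if something else on the bench (long gouge, mallet, glue, compound bar, oilstone, blank or brush) is moved more than 40 mm (distance of any of long_gouge, mallet, glue, compound_bar, oilstone, blank, brush from where it was at the start of the episode above 0.04 m).
It fails at once if a tray is tipped more than 0.5 rad (angle between any of tray_low, tray_mid, tray_top's own z axis and vertical above 0.5 rad).
Of gouge0, gouge1, gouge2, gouge3 only 2 to 4 are there at a start; the rules pass over those that are not, and their reading is None.
At some moment in a run one of gouge0, gouge1, gouge2, gouge3 may be knocked a few centimetres aside while the robot is not near it.
It also fails if it takes over 210 s, if anything falls off the work surface, if the arm or the gripper's body presses on something with over 40 N, if the wrist force passes 120 N, or if a joint passes its speed limit or range.

## Working session

There is one attempt and no reset: what is moved stays moved. The work goes in short steps, each a Python script; the robot and the scene stay as the last script left them, time stands still between calls to the robot, and variables do not carry over. Pictures are saved under pics/ and viewed, at most 14 in all, crops included, and the job is handed in when it is done.

```bash
mkdir -p pics; ls; python3 - <<'E'
from plant import bot
import cv2,numpy as np
np.set_printoptions(precision=4,suppress=True)
for n in ["top","scene"]:
    im=bot.read_camera(n); cv2.imwrite(f"pics/{n}0.png",im if n=="scene" else cv2.resize(im,(800,600),interpolation=cv2.INTER_CUBIC))
    c=bot.get_calibration(n); print(n,c)
print(bot.get_calibration("wrist")); print(bot.get_tool_rot(),bot.get_position(),bot.hold_point_z,bot.get_time())
E
```

```text
pics
top {'camera_matrix': array([[483.7888,   0.    , 276.0663],
       [  0.    , 483.7888, 203.2537],
       [  0.    ,   0.    ,   1.    ]]), 'R': array([[ 0.0268, -0.9996, -0.0044],
       [-0.9979, -0.0265, -0.0587],
       [ 0.0586,  0.0059, -0.9983]]), 't': array([0.0502, 0.5255, 1.4026])}
scene {'camera_matrix': array([[488.105 ,   0.    , 286.9355],
       [  0.    , 488.105 , 213.3207],
       [  0.    ,   0.    ,   1.    ]]), 'R': array([[ 0.827 ,  0.5621,  0.0027],
       [ 0.3648, -0.5331, -0.7634],
       [-0.4277,  0.6323, -0.646 ]]), 't': array([-0.4703, -0.074 ,  1.5349])}
{'camera_matrix': array([[299.8739,   0.    , 278.4693],
       [  0.    , 299.8739, 209.1431],
       [  0.    ,   0.    ,   1.    ]]), 'hand_eye': array([[ 0.0001, -0.9573, -0.289 ,  0.0779],
       [ 1.    , -0.    ,  0.0004, -0.0011],
       [-0.0004, -0.289 ,  0.9573, -0.1871],
       [ 0.    ,  0.    ,  0.    ,  1.    ]])}
[ 0.1765  0.9843 -0.0006 -0.0002] [0.1822 0.492  0.1957] -0.0188 0.1
```

View pics/top0.png

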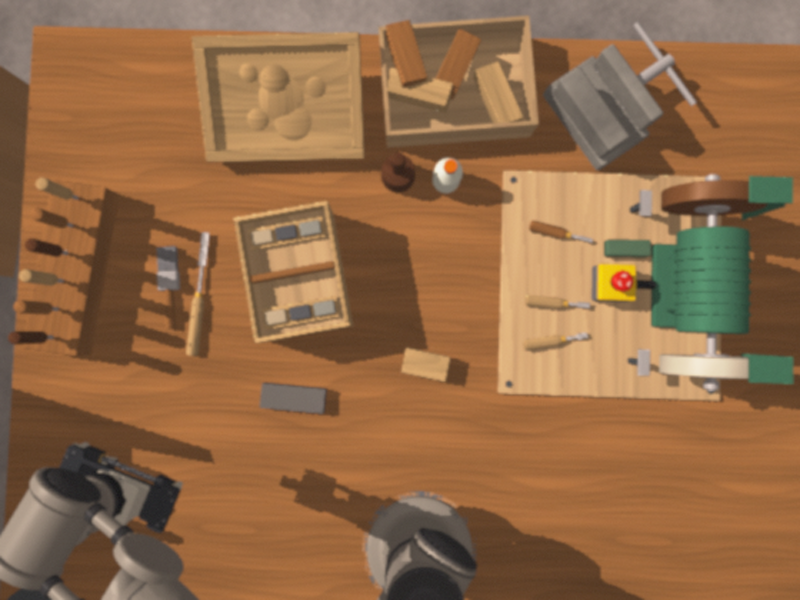

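View pics/scene0.png

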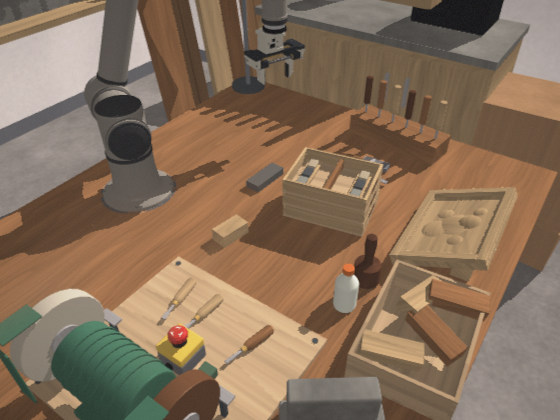

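The top view shows the stack (top tray rim corners about (235,217), (327,203), (350,326), (256,341) in the 800 px picture). It also shows the red button at (622,282). Three palm gouges lie on the baseboard, with handles near (549,231), (545,301) and (545,342). The free bench spot for the trays is around (420,270).

```bash
cat > h.py <<'E'
from plant import bot
import cv2, numpy as np
from scipy.spatial.transform import Rotation as Rn
np.set_printoptions(precision=4,suppress=True)
HP=-bot.hold_point_z
def cam(n):
    "K, R, t (world->camera) at the present moment"
    c=bot.get_calibration(n); K=np.array(c["camera_matrix"])
    if n!="wrist": return K,np.array(c["R"]),np.array(c["t"])
    T=np.eye(4); T[:3,:3]=Rn.from_quat(bot.get_tool_rot()).as_matrix(); T[:3,3]=bot.get_position()
    M=np.linalg.inv(T@np.array(c["hand_eye"])); return K,M[:3,:3],M[:3,3]
def p2w(c,uv,z):
    K,R,t=c; uv=np.atleast_2d(np.array(uv,float))
    d=(R.T@np.linalg.inv(K)@np.c_[uv,np.ones(len(uv))].T).T; o=-R.T@t
    return o+d*((z-o[2])/d[:,2])[:,None]
def w2p(c,X):
    K,R,t=c; p=(K@(R@np.atleast_2d(X).T+t[:,None])).T; return p[:,:2]/p[:,2:]
def q(a):
    "tool down, closing axis (tool y) at world angle a; tool x at a+pi/2"
    y=np.array([np.cos(a),np.sin(a),0]); z=np.array([0,0,-1.]); x=np.cross(y,z)
    return Rn.from_matrix(np.c_[x,y,z]).as_quat()
def big(u): return np.array(u,float)*0.7+(0.7-1)/2   # 800 px picture -> 560 px
def red(im):
    h=cv2.cvtColor(im,cv2.COLOR_BGR2HSV); m=((h[...,0]<6)|(h[...,0]>174))&(h[...,1]>190)&(h[...,2]>110)
    n,l,s,c=cv2.connectedComponentsWithStats(m.astype(np.uint8)); i=1+s[1:,4].argmax(); return c[i],s[i]
E
python3 - <<'E'
from h import *
c=cam("top"); b=bot.read_camera("top"); uv,s=red(b); print("button",uv,s,p2w(c,uv,.106))
C=p2w(c,big([(235,217),(327,203),(350,326),(256,341)]),.138); print("rim",C,C.mean(0))
print("yaws",[np.arctan2(*(C[i]-C[j])[1::-1]) for i,j in((0,1),(3,2),(0,3),(1,2))])
print("bar",p2w(c,big([(250,278),(335,265)]),.132))
print("gouges",p2w(c,big([(532,227),(566,236),(593,241),(529,301),(564,302),(590,306),(527,343),(563,341),(589,335)]),.026))
print("board",p2w(c,big([(503,172),(499,393),(720,398)]),.015))
print("others glue,mallet,blank,oil",p2w(c,big([(446,185),(398,182),(426,366),(293,398)]),.0))
R=Rn.from_quat(bot.get_tool_rot()).as_matrix(); print(R)
p=p2w(c,uv,.106)[0]
for a in (np.pi,0,np.pi/2,-np.pi/2): print(a,bot.ik([p[0],p[1],.25],q(a)),bot.ik([C.mean(0)[0],C.mean(0)[1],.35],q(a)))
E
```

```text
button [434.137  196.8493] [429 191  14  12  73] [[ 0.5477 -0.3693  0.106 ]]
rim [[0.6479 0.3684 0.138 ]
 [0.6791 0.1955 0.138 ]
 [0.4483 0.145  0.138 ]
 [0.4156 0.3197 0.138 ]] [0.5477 0.2571 0.138 ]
yaws [np.float64(1.7492124391984198), np.float64(1.7556138690425929), np.float64(0.2065220928265154), np.float64(0.21555929457058895)]
bar [[0.5337 0.3368 0.132 ]
 [0.5625 0.1772 0.132 ]]
gouges [[ 0.6611 -0.2135  0.026 ]
 [ 0.6443 -0.2832  0.026 ]
 [ 0.6355 -0.3384  0.026 ]
 [ 0.5094 -0.2097  0.026 ]
 [ 0.5092 -0.2808  0.026 ]
 [ 0.5025 -0.3336  0.026 ]
 [ 0.4241 -0.2069  0.026 ]
 [ 0.4301 -0.2797  0.026 ]
 [ 0.4436 -0.3322  0.026 ]]
board [[ 0.776  -0.1538  0.015 ]
 [ 0.321  -0.1537  0.015 ]
 [ 0.3231 -0.6021  0.015 ]]
others glue,mallet,blank,oil [[ 0.749  -0.0374  0.    ]
 [ 0.7527  0.0632  0.    ]
 [ 0.3709 -0.0046  0.    ]
 [ 0.2981  0.2672  0.    ]]
[[-0.9377  0.3474 -0.0006]
 [ 0.3474  0.9377 -0.001 ]
 [ 0.0002 -0.0012 -1.    ]]
3.141592653589793 [-0.7091  0.5785  0.997  -0.      1.5662  2.4325] [ 0.3123  0.4458  0.9538 -0.      1.742  -2.8292]
0 [-0.7091  0.5785  0.997  -0.      1.5662 -0.7091] [ 0.3123  0.4458  0.9538 -0.      1.742   0.3123]
1.5707963267948966 [-0.7091  0.5785  0.997  -0.      1.5662 -2.2799] [ 0.3123  0.4458  0.9538 -0.      1.742  -1.2584]
-1.5707963267948966 [-0.7091  0.5785  0.997  -0.      1.5662  0.8617] [ 0.3123  0.4458  0.9538 -0.      1.742   1.8831]
```

```bash
python3 - <<'E'
from h import *
p=bot.get_position(); bot.move_straight([p[0],p[1],.36],max_speed=.2)
bot.move_pose([.548,-.27,.38],q(0)); bot.clamp(20)
c=cam("wrist"); im=bot.read_camera("wrist"); cv2.imwrite("pics/w1.png",im)
uv,s=red(im); B=p2w(c,uv,.106)[0]; print("button",uv,s,B)
g=.5*(B[:2]+[.548,-.3715])
bot.move_pose([g[0],g[1],.16],q(0)); bot.move_straight([g[0],g[1],.118],max_speed=.1)
hit=bot.move_straight([g[0],g[1],.099],max_speed=.02,max_force=22)
print(hit,bot.get_position(),bot.get_contact_force())
bot.move_straight([g[0],g[1],.16]); bot.move_pose([.548,-.27,.38],q(0))
c=cam("wrist"); im=bot.read_camera("wrist"); uv,s=red(im); print(uv,s,p2w(c,uv,.098),bot.get_time())
cv2.imwrite("pics/w2.png",im)
E
```

```text
button [279.0714 231.9949] [268 221  23  23 196] [ 0.5488 -0.3714  0.106 ]
False [ 0.5485 -0.3715  0.0992] [ 0.0017  0.0069 -0.2608]
[282.5407 234.1556] [271 223  21  21 135] [[ 0.5533 -0.3771  0.098 ]] 9.7667
```

View pics/w2.png

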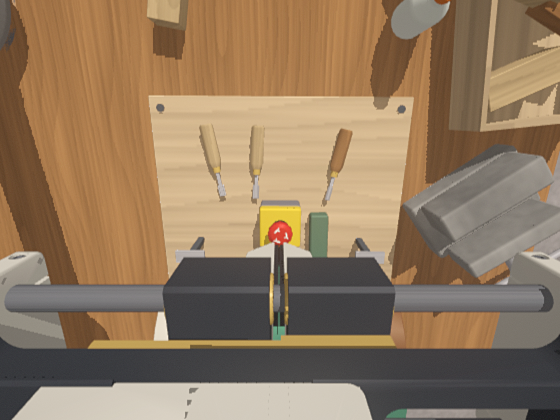

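The wrist view shows the button at (281,233) and the three gouges with handles near (210,145), (257,142) and (341,145). The push reported no force, so I'll check the head height in the scene camera against the first picture.

```bash
python3 - <<'E'
from h import *
c=cam("scene"); a=cv2.imread("pics/scene0.png"); b=bot.read_camera("scene"); cv2.imwrite("pics/scene1.png",b)
print(red(a),red(b)); print(w2p(c,[[.5487,-.3715,.111],[.5487,-.3715,.103]]))
r=lambda i:cv2.resize(i[310:375,140:220],None,fx=5,fy=5,interpolation=cv2.INTER_CUBIC)
cv2.imwrite("pics/btn.png",np.hstack([r(a),r(b)]))
E
```

```text
Traceback (most recent call last):
  File "h.py", line 25, in red
    n,l,s,c=cv2.connectedComponentsWithStats(m.astype(np.uint8)); i=1+s[1:,4].argmax(); return c[i],s[i]
                                                                      ~~~~~~~~~~~~~~^^
ValueError: attempt to get argmax of an empty sequence
```

```bash
python3 - <<'E'
from h import *
a=.211; bot.move_pose([.548-.07*np.sin(a),.257+.07*np.cos(a),.36],q(a)); bot.ungrasp()
w=cam("wrist"); im=bot.read_camera("wrist"); cv2.imwrite("pics/w3.png",im); np.save("w3.npy",np.array([np.r_[w[1].ravel(),w[2]]]))
c=cam("scene"); s0=cv2.imread("pics/scene0.png"); b=bot.read_camera("scene")
print(red(s0),red(b)); print(w2p(c,[[.5487,-.3715,.111],[.5487,-.3715,.103]]))
r=lambda i:cv2.resize(i[310:375,140:220],None,fx=5,fy=5,interpolation=cv2.INTER_CUBIC)
cv2.imwrite("pics/btn.png",np.hstack([r(s0),r(b)]))
E
```

```text
Traceback (most recent call last):
  File "h.py", line 25, in red
    n,l,s,c=cv2.connectedComponentsWithStats(m.astype(np.uint8)); i=1+s[1:,4].argmax(); return c[i],s[i]
                                                                      ~~~~~~~~~~~~~~^^
ValueError: attempt to get argmax of an empty sequence
```

View pics/w3.png

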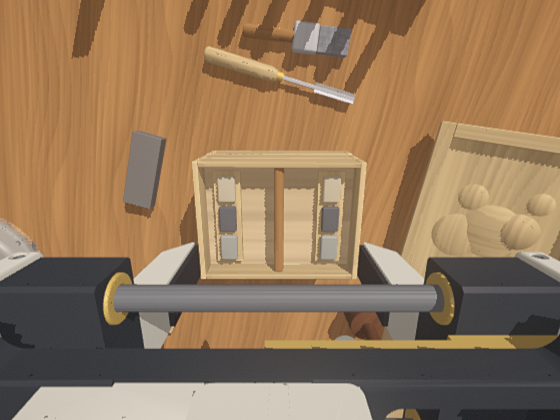

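The tray view shows the rim corners near (195,160), (364,160), (356,276) and (203,278). The bar runs straight down column 279, so the yaw is right.

```bash
sed -i 's/>190)&(h\[...,2\]>110/>150)\&(h[...,2]>90/' h.py; python3 - <<'E'
from h import *
w=cam("wrist"); C=p2w(w,[(195,160),(364,160),(356,276),(203,278)],.138); print(C,C.mean(0))
print([np.arctan2(*(C[i]-C[j])[1::-1]) for i,j in((1,0),(2,3))])
bb=p2w(w,[(279,168),(279,271)],.132); print(bb,bb.mean(0),np.arctan2(*(bb[0]-bb[1])[1::-1])-np.pi/2)
c=cam("scene"); s0=cv2.imread("pics/scene0.png"); b=bot.read_camera("scene")
r=lambda i:cv2.resize(i[310:375,140:220],None,fx=5,fy=5,interpolation=cv2.INTER_CUBIC)
cv2.imwrite("pics/btn.png",np.hstack([r(s0),r(b)]))
print(w2p(c,[[.5487,-.3715,.111],[.5487,-.3715,.103]]));print(red(s0),red(b)); 
E
```

```text
[[0.4172 0.3245 0.138 ]
 [0.6416 0.3726 0.138 ]
 [0.6809 0.2006 0.138 ]
 [0.4527 0.1481 0.138 ]] [0.5481 0.2614 0.138 ]
[np.float64(0.21118406282854948), np.float64(0.22617405701369875)]
[[0.5313 0.3368 0.132 ]
 [0.5647 0.181  0.132 ]] [0.548  0.2589 0.132 ] 0.21159505806388856
[[176.3822 330.9804]
 [176.9438 333.356 ]]
(array([177.6478, 335.1957]), array([168, 326,  19,  19, 230], dtype=int32)) (array([177.547 , 335.0769]), array([168, 326,  19,  18, 234], dtype=int32))
```

View pics/btn.png

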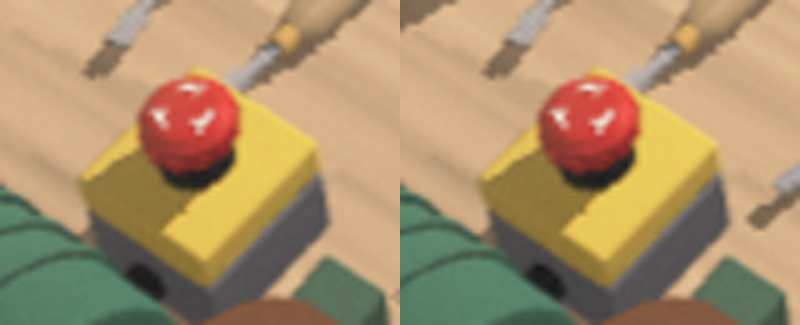

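The head is still out, so the push did not latch it. The brown gouge has also shifted since the start. I'll repeat the push in small steps and read the force each time.

```bash
python3 - <<'E'
from h import *
bot.move_pose([.5487,-.3715,.16],q(0)); bot.clamp(20); print("gap",bot.get_finger_gap(),bot.get_position())
for z in np.r_[.116,np.arange(.113,.094,-.002)]:
    hit=bot.move_straight([.5487,-.3715,z],max_speed=.05,max_force=25)
    print(round(z,4),hit,bot.get_position()[2],bot.get_contact_force(),bot.get_finger_gap())
    if hit: break
E
```

```text
gap 0.0004587159170525048 [ 0.5487 -0.3715  0.16  ]
0.116 False 0.11644888239909787 [-0.3401 -0.4874  0.1822] 0.0002542696110837626
0.113 False 0.11292255815101376 [-0.2746 -0.2984  0.5368] 0.0005385960280236922
0.111 False 0.11083714798444144 [-0.6851  0.0414  0.1681] 0.00014393753291843905
0.109 False 0.10879981371183817 [ 0.3219 -0.7568  0.4008] 0.0005225697783293482
0.107 False 0.10677668003156773 [-0.8629 -0.1691 -0.6217] 0.0004405830617713753
0.105 False 0.10482802100753211 [ 0.414   0.0546 -0.5128] 0.00010579797228645288
0.103 False 0.10280613103173691 [-0.7573 -0.3372 -0.9324] 0.00036313344474772586
0.101 False 0.10080885962905284 [ 1.093  -0.0373 -0.0877] 0.00040393820192683946
0.099 False 0.09879038852278055 [0.1963 0.5027 0.5884] 0.00017924998436166572
0.097 False 0.09681107210036244 [ 0.6228  0.1373 -0.2835] 0.00036737958230521406
0.095 False 0.09481005893429256 [-0.2023 -0.1928  0.2172] 0.00034768932562652437
```

```bash
python3 - <<'E'
from h import *
s=bot.read_camera("scene"); w=bot.read_camera("top")
cv2.imwrite("pics/both.png",np.hstack([cv2.resize(s[230:410,60:240],(400,400)),cv2.resize(w[130:270,350:490],(400,400))]))
c=cam("top"); print(w2p(c,[.5487,-.3715,.0948]), w2p(cam("scene"),[.5487,-.3715,.0948]))
E
```

```text
[[433.6471 196.8103]] [[177.5135 335.7657]]
```

View pics/both.png

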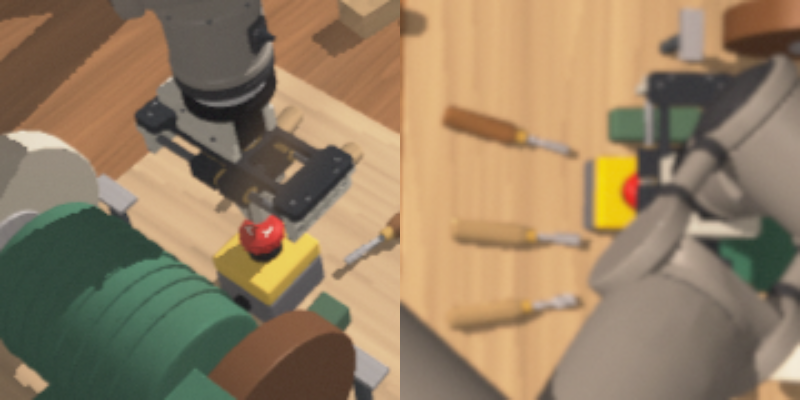

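```bash
python3 - <<'E'
from h import *
s=bot.read_camera("scene"); w=bot.read_camera("wrist"); print(bot.get_position(),bot.get_joint_pos())
cv2.imwrite("pics/z.png",np.hstack([cv2.resize(s[300:360,140:200],(400,400),interpolation=cv2.INTER_CUBIC),cv2.resize(w[180:330,200:350],(400,400),interpolation=cv2.INTER_CUBIC)]))
print(w2p(cam("wrist"),[[.5487,-.3715,.0948],[.5487,-.3715,.111]]))
E
```

```text
[ 0.5487 -0.3715  0.095 ] [-0.7107  0.678   1.2423 -0.      1.2213 -0.7107]
[[278.3827 238.5086]
 [278.3515 248.507 ]]
```

View pics/z.png

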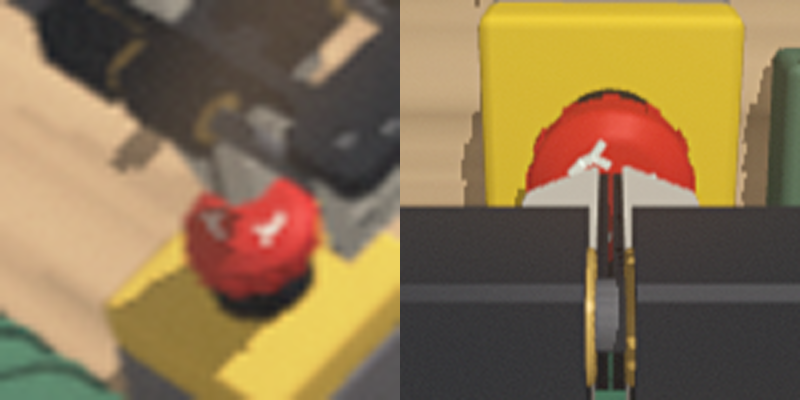

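The fingertips look sunk into the head's top without any contact, so the closed tips apparently fit inside the head's crown. I'll grip the rim instead and push the head down with it.

```bash
python3 - <<'E'
from h import *
g=[.5487,-.3715]
print(bot.move_straight(g+[.17],max_force=25)); bot.ungrasp()
print(bot.move_straight(g+[.090],max_speed=.08,max_force=15)); bot.clamp(30); print("gap",bot.get_finger_gap(),bot.get_gripper_force(),bot.get_position(),bot.get_contact_force())
for z in (.087,.084,.0815,.0795):
    hit=bot.move_straight(g+[z],max_speed=.03,max_force=30); print(z,hit,bot.get_position()[2],bot.get_contact_force(),bot.get_finger_gap())
    if hit: break
E
```

```text
False
False
gap 0.0003852295405649995 0.0 [ 0.5487 -0.3715  0.09  ] [-0.8322 -0.9187 -0.1725]
0.087 False 0.08659582330531979 [0.5527 0.7566 0.0461] 7.761119133844281e-05
0.084 False 0.08367482334197487 [ 0.9032  0.0982 -0.3618] 0.0002979626925458527
0.0815 False 0.08143465976850227 [-0.0191 -0.0657 -0.4289] 3.599579032840497e-05
0.0795 False 0.08055893720226762 [-1.8644  1.1043  7.5061] 0.0004021607755857523
```

```bash
python3 - <<'E'
from h import *
s=bot.read_camera("scene"); w=bot.read_camera("wrist"); print(bot.get_position(),bot.get_contact_force(),bot.get_ft_torque(),bot.get_tau(),bot.get_finger_gap())
cv2.imwrite("pics/z2.png",np.hstack([cv2.resize(s[290:370,130:210],(400,400),interpolation=cv2.INTER_CUBIC),cv2.resize(w[180:330,200:350],(400,400),interpolation=cv2.INTER_CUBIC)]))
print(red(s),red(w),w2p(cam("wrist"),[[.5487,-.3715,.0806],[.5487,-.3715,.111]]),w2p(cam("scene"),[.5487,-.3715,.0806]))
E
```

```text
[ 0.549  -0.3717  0.0808] [-1.354   1.3046  7.0512] [0.2046 0.372  0.0282] [ -0.1672 -54.3117 -21.9873   0.0321  -0.5624  -0.0012] 0.0004098695814974724
(array([177.5423, 338.3521]), array([168, 332,  20,  13, 142], dtype=int32)) (array([278.1059, 236.1954]), array([ 246,  222,   65,   31, 1039], dtype=int32)) [[277.9525 238.3059]
 [277.8746 258.5669]] [[178.4859 339.879 ]]
```

View pics/z2.png

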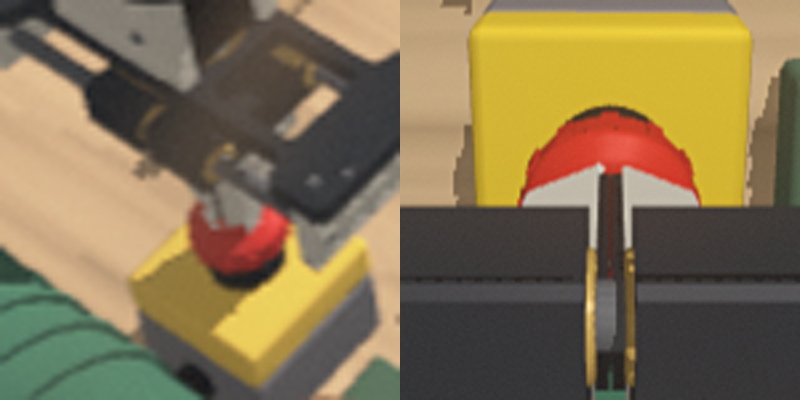

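```bash
python3 - <<'E'
from h import *
g=[.5487,-.3715]
for z in (.0785,.0775,.0765,.0755):
    hit=bot.move_straight(g+[z],max_speed=.03,max_force=20); print(z,hit,bot.get_position()[2],bot.get_contact_force(),bot.get_finger_gap())
    if hit: break
bot.move_straight(g+[.17]); s=bot.read_camera("scene"); print(red(s), bot.get_time())
E
```

```text
0.0785 False 0.07967970165138119 [-0.9502  1.3902  8.2437] 0.0006573584564312185
0.0775 False 0.07826118455447142 [0.3982 0.1138 4.1048] 0.00015035161117129696
0.0765 False 0.07577876108369855 [0.2003 0.1011 0.9281] 0.0003541452205024146
0.0755 False 0.07500877969715526 [-0.1302  0.5275  0.3224] 0.00048702787244186085
(array([178.1552, 337.5647]), array([169, 328,  19,  19, 232], dtype=int32)) 28.9333
```

The force rose to 8 N and then dropped, and the head now sits about 2.5 px (8 mm) lower in the scene view, so it has latched. Contact came about 30 mm lower on the reported TCP than it should have. I'll touch the bare bench to check the TCP height.

```bash
python3 - <<'E'
from h import *
p=[.52,-.03]
bot.move_pose(p+[.2],q(0)); bot.move_straight(p+[.04])
hit=bot.move_straight(p+[-.004],max_speed=.03,max_force=8); print(hit,bot.get_position(),bot.get_contact_force())
w=bot.read_camera("wrist"); s=bot.read_camera("scene"); cs=cam("scene"); u=w2p(cs,bot.get_position())[0].astype(int); print(u)
cv2.imwrite("pics/t.png",np.hstack([cv2.resize(s[u[1]-50:u[1]+30,u[0]-40:u[0]+40],(400,400),interpolation=cv2.INTER_CUBIC),cv2.resize(w[180:330,200:350],(400,400),interpolation=cv2.INTER_CUBIC)]))
bot.move_straight(p+[.2])
E
```

```text
False [ 0.5202 -0.03   -0.0038] [-0.0229 -0.087  -0.5258]
[265 264]
```

View pics/t.png

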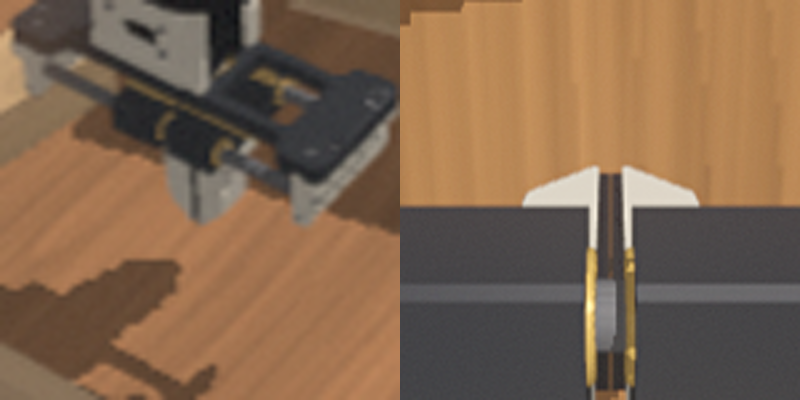

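The fingertips hang clearly above the bench with the reported z at -4 mm, so the real tip is behind the reported TCP. I'll measure that offset by touching down.

```bash
python3 - <<'E'
from h import *
p=[.52,-.03]
bot.move_straight(p+[0.0])
hit=bot.move_straight(p+[-.045],max_speed=.02,max_force=6); print(hit,bot.get_position(),bot.get_contact_force(),bot.get_joint_pos())
bot.move_straight(p+[.2])
E
```

```text
True [ 0.52   -0.03   -0.0301] [-0.8021  0.9478  6.5807] [-0.2048  0.6277  1.7856 -0.      0.7284 -0.2048]
```

The real fingertips sit 29.5 mm above the reported TCP, so I'll correct for that throughout. Next are the trays.

```bash
cat >> h.py <<'E'
import json
D=.0295      # real finger tips lie D above the reported TCP (measured on the bench)
def go(p,a=None,v=.15,f=None): return bot.move_straight([p[0],p[1],p[2]-D],None if a is None else q(a),max_speed=v,max_force=f)
def jump(p,a): bot.move_pose([p[0],p[1],p[2]-D],q(a))
def tip(): p=np.array(bot.get_position()); p[2]+=D; return p
def pick_tray(p,a,z,f=40):
    "open fingers down over the bar to tip height z, pinch, lift a little; returns tip height"
    go([*p,z+.03],a); hit=go([*p,z],v=.04,f=5)
    if hit: go([*p,tip()[2]+.0015],v=.03)
    zt=tip()[2]; bot.clamp(f); g=bot.get_finger_gap(); print("pick hit",hit,"z",zt,"gap",g,tip())
    assert .008<g<.02
    go([*p,zt+.015],v=.05); print("lift gap",bot.get_finger_gap(),bot.get_contact_force()); return zt
def place_tray(p,a,z):
    go([*p,z+.012],a,v=.12); hit=go([*p,z-.004],v=.025,f=4); print("place hit",hit,"want",z,"got",tip(),bot.get_contact_force())
    bot.ungrasp(); go([*p,tip()[2]+.05],v=.1)
E
python3 - <<'E'
from h import *
S=[.548,.2585]; a=.2115; P=[.555,0.]; 
bot.ungrasp(); go([.50,.1,.25],v=.25); jump([*S,.23],a)
z=pick_tray(S,a,.1215); r=z-.088
go([*S,.23],v=.12); go([*P,.23],0.,v=.12); place_tray(P,0.,r+.006)
json.dump(dict(ztop=z,r=r),open("st.json","w")); print(bot.get_time())
go([*P,.25]); w=cam("wrist"); jump([S[0]-.07*np.sin(a),S[1]+.07*np.cos(a),.389],a)
cv2.imwrite("pics/w4.png",bot.read_camera("wrist"))
E
```

```text
pick hit False z 0.12168914410438883 gap 0.013611069909663268 [0.548  0.2585 0.1215]
lift gap 0.013465017400712665 [ 0.189   0.1194 -6.5558]
place hit False want 0.039689144104388834 got [ 0.5551 -0.      0.0357] [ 0.5139 -0.0718 -5.3429]
52.9583
```

View pics/w4.png

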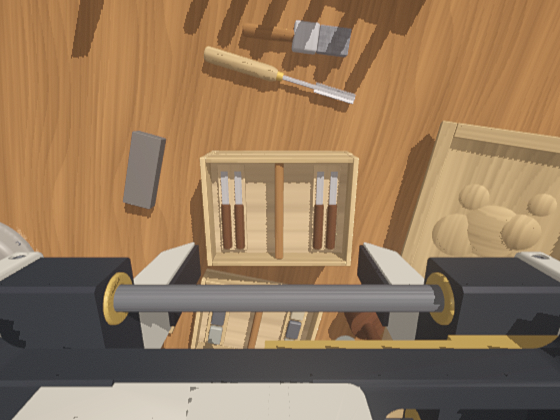

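The middle tray with the knives now lies open, its bar at column 279, and the top tray is set aside (bottom edge of the picture). Next I'll move the middle tray onto the top one.

```bash
sed -i 's/z-.004\],v=.025,f=4/z-.008],v=.02,f=3/' h.py; python3 - <<'E'
from h import *
st=json.load(open("st.json")); r=st["r"]
S=[.548,.2585]; a=.2115; P=[.555,0.]
w=cam("wrist"); C=p2w(w,[(201,153),(357,153),(353,265),(208,265)],.094); print(C.mean(0),p2w(w,[(279,165),(279,259)],.088).mean(0))
jump([*S,.2],a); z=pick_tray(S,a,.044+r); go([*S,.2],v=.12); go([*P,.2],0.,v=.12); place_tray(P,0.,r+.05)
go([*P,.25]); jump([.555-.0,.07,.389],0.); cv2.imwrite("pics/w5.png",bot.read_camera("wrist")); np.save("w5.npy",cam("wrist")[1])
a=.2115; jump([S[0]-.07*np.sin(a),S[1]+.07*np.cos(a),.389],a); im=bot.read_camera("wrist")
v=np.hstack([cv2.imread("pics/w5.png")[90:300,150:430],im[90:300,150:430]]); cv2.imwrite("pics/w56.png",cv2.resize(v,(800,300))); print(bot.get_time())
E
```

```text
[0.5485 0.2628 0.094 ] [0.5484 0.2573 0.088 ]
pick hit False z 0.07785649184566074 gap 0.0135885886581759 [0.548  0.2585 0.0777]
lift gap 0.013237577573727828 [-0.7808  0.0529 -5.2186]
place hit True want 0.08368914410438884 got [0.5548 0.     0.0776] [-0.4061  0.0245  6.2591]
69.6167
```

View pics/w56.png

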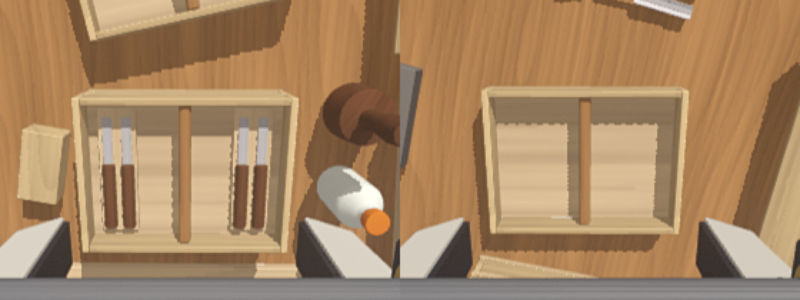

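The middle tray sits level on the top one on the bench, and the bottom tray is open and empty in its place. Next I'll look closely at the gouges.

```bash
python3 - <<'E'
from h import *
w=cam("wrist"); u=np.array([(483,90),(688,90),(681,232),(490,233)])-[400,0]; C=p2w(w,u*.7+[150,90],.05)
b=p2w(w,(np.array([(585,98),(585,224)])-[400,0])*.7+[150,90],.044); print("low",C.mean(0),[np.arctan2(*(C[i]-C[j])[1::-1]) for i,j in((1,0),(2,3))],b.mean(0))
bot.move_pose([.548,-.20,.33],q(0)); w=cam("wrist"); im=bot.read_camera("wrist"); cv2.imwrite("pics/w6.png",im)
np.savez("w6.npz",K=w[0],R=w[1],t=w[2]); u=w2p(w,[[.40,-.19,.026],[.68,-.19,.026],[.68,-.35,.026],[.40,-.35,.026]]); print(u)
x0,y0=int(u[:,0].min())-5,int(u[:,1].min())-5; cr=im[y0:y0+190,x0:x0+266]; print(x0,y0,bot.get_time()); cv2.imwrite("pics/w6c.png",cv2.resize(cr,None,fx=3,fy=3,interpolation=cv2.INTER_CUBIC))
E
```

```text
low [0.5495 0.261  0.05  ] [np.float64(0.20924746765473773), np.float64(0.21533143461037832)] [0.5491 0.2604 0.044 ]
[[187.773  161.9943]
 [359.1311 162.2523]
 [352.0442 251.9496]
 [195.4716 251.7056]]
182 156 71.575
```

View pics/w6c.png

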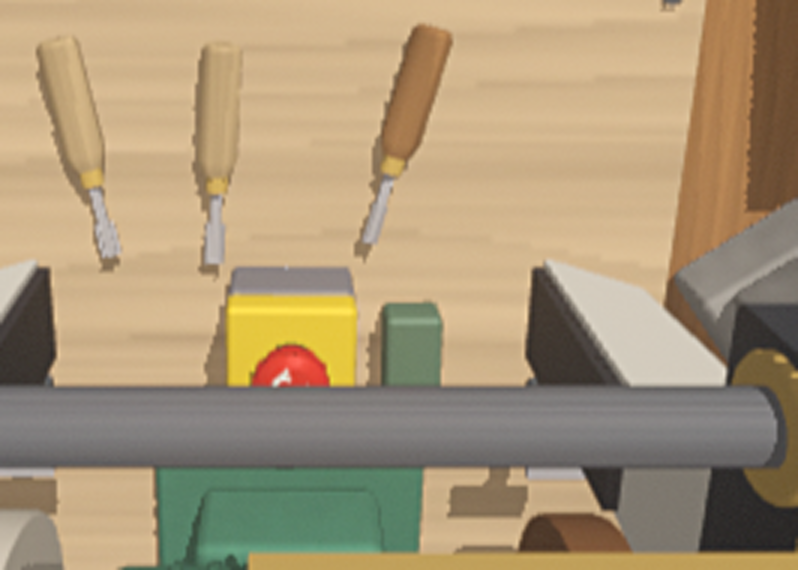

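The close view shows the three gouges, handle centres at crop pixels about (75,106), (220,113) and (414,95), blades toward the stop box. Nothing overlaps.

```bash
cat > g.py <<'E'
from h import *
f=np.load("w6.npz"); W=(f["K"],f["R"],f["t"]); im0=cv2.imread("pics/w6.png")
px={1:[(58,40),(92,172),(110,252)],2:[(222,45),(217,182),(213,258)],3:[(432,30),(396,160),(370,240)]}
L=np.array([.5485,.2595]); A=.2115
def gouge(i):
    u=np.array(px[i],float)/3+[182,156]; X=p2w(W,u,.026)[:,:2]; d=X[2]-X[0]; d/=np.linalg.norm(d)
    return (X[0]+X[1])/2,d,np.linalg.norm(X[1]-X[0]),np.linalg.norm(X[2]-X[0])
def moved(i):
    bot.move_pose([.548,-.20,.33],q(0)); im=bot.read_camera("wrist"); u=(np.array(px[i])/3+[182,156]).astype(int)
    x0,y0=u.min(0)-6; x1,y1=u.max(0)+6; return cv2.absdiff(im,im0)[y0:y1,x0:x1].mean()
def fetch(i,tx,tz,along=3e-3,lat=0.,zg=.0205):
    c,d,*_=gouge(i); a=np.arctan2(d[1],d[0])+np.pi/2      # tool x points to the butt
    y=np.array([np.cos(a),np.sin(a)]); p=c+along*d+lat*y; print("gouge",i,c,d,"a",a)
    jump([*p,.12],a); hit=go([*p,zg],v=.08,f=4); print("down hit",hit,tip()[2]); assert not hit
    bot.clamp(20); g=bot.get_finger_gap(); print("gap",g); assert .015<g<.03
    go([*p,.17],v=.15); print("lift gap",bot.get_finger_gap())
    R=np.array([[np.cos(A),-np.sin(A)],[np.sin(A),np.cos(A)]]); t=L+R@[tx,.0275-along]
    jump([*t,.17],A); hit=go([*t,tz],v=.08,f=6); print("in tray",hit,tip(),bot.get_finger_gap(),bot.get_time())
    bot.sleep(.2); bot.ungrasp(); go([*t,.17],v=.2)
E
python3 - <<'E'
from g import *
for i in px: print(gouge(i))
m=moved(3); print("diff",m); assert m<6
fetch(3,-.040,.0465)
print([moved(i) for i in px])
E
```

```text
(array([ 0.4283, -0.24  ]), array([ 0.1689, -0.9856]), np.float64(0.07720799096082089), np.float64(0.12717183962675863))
(array([ 0.509 , -0.2443]), array([-0.0621, -0.9981]), np.float64(0.07935849616520016), np.float64(0.12668346535148223))
(array([ 0.6176, -0.2334]), array([-0.2403, -0.9707]), np.float64(0.07620461444573243), np.float64(0.1270271063478603))
diff 1.7489529440748952
gouge 3 [ 0.6176 -0.2334] [-0.2403 -0.9707] a -0.24265690968168752
down hit False 0.021177704364380087
gap 0.021727516045113738
lift gap 0.0218211081853912
in tray False [0.5046 0.2752 0.047 ] 0.02156353317075562 80.075
[np.float64(2.4309652402714303), np.float64(3.2190093708166), np.float64(19.394678492239468)]
```

```bash
python3 - <<'E'
from g import *
fetch(2,.084,.0525)
m=moved(1); print("diff",m); assert m<6
fetch(1,.040,.0465,along=-.006,lat=-.006)
jump([L[0]-.07*np.sin(A),L[1]+.07*np.cos(A),.389],A); im=bot.read_camera("wrist"); t=bot.read_camera("top")
cv2.imwrite("pics/w7.png",np.hstack([cv2.resize(im[130:270,190:370],(540,420),interpolation=cv2.INTER_CUBIC),cv2.resize(t[120:290,350:460],(260,402))[:420].copy() if 0 else cv2.resize(t[120:290,350:460],(260,420))])); print(bot.get_time())
E
```

```text
gouge 2 [ 0.509  -0.2443] [-0.0621 -0.9981] a -0.06217171098410179
down hit False 0.021040475171296126
gap 0.021897234133832117
lift gap 0.02205671335754115
in tray False [0.6259 0.3012 0.0532] 0.021777706956896133 92.975
diff 2.0360060933388726
gouge 1 [ 0.4283 -0.24  ] [ 0.1689 -0.9856] a 0.16967017483515678
down hit False 0.020926117757236247
gap 0.021975482716147517
lift gap 0.02183499919218163
in tray False [0.581  0.3008 0.0471] 0.02180872400179618 105.5083
108.6667
```

View pics/w7.png

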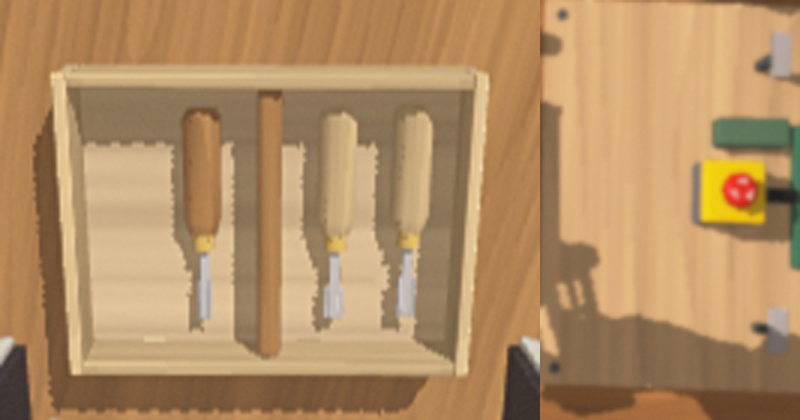

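All three gouges lie flat and parallel in the bottom tray, one left of the bar and two right, and the board is clear. I'll restack now.

```bash
sed -i 's/    bot.ungrasp(); go(\[\*p,tip/    assert tip()[2]<z+.003\n&/' h.py; python3 - <<'E'
from h import *
r=json.load(open("st.json"))["r"]; S=[.548,.2585]; a=.2115; P=[.555,0.]
for n,(zp,zs) in enumerate([(.044,.044),(0.,.088)]):
    jump([*P,.22],0.); pick_tray(P,0.,zp+r); go([*P,.24],v=.12); go([*S,.24],a,v=.12); place_tray(S,a,zs+r); go([*S,.24],v=.2); print(bot.get_time())
jump([S[0]-.07*np.sin(a),S[1]+.07*np.cos(a),.389],a); im=bot.read_camera("wrist"); cv2.imwrite("pics/w8.png",im)
o=cv2.imread("pics/w3.png"); print("diff to start",cv2.absdiff(im,o)[130:285,180:380].mean())
gm=lambda i:cv2.cvtColor(i[130:255,180:380],cv2.COLOR_BGR2GRAY).astype(np.float32); print(cv2.phaseCorrelate(gm(o),gm(im)))
E
```

```text
pick hit False z 0.07784079483092848 gap 0.013482511133963032 [0.555  0.     0.0777]
lift gap 0.01349871186714393 [ 0.2305  0.5949 -5.611 ]
place hit True want 0.07768914410438883 got [0.5479 0.2585 0.0777] [-0.6685 -1.0046  5.1012]
121.8917
pick hit False z 0.03382995888839655 gap 0.013648573734583625 [ 0.555  -0.      0.0337]
lift gap 0.01352814540577823 [-0.1214 -0.2861 -6.6318]
place hit True want 0.12168914410438883 got [0.5479 0.2585 0.1217] [-0.0204 -0.4448  4.7171]
134.825
diff to start 6.792043010752688
((0.535398808251415, 0.9623917167346434), 1.040242950744629)
```

Both trays seated at exactly the expected heights. Last step is turning the button.

```bash
python3 - <<'E'
from h import *
g=[.5487,-.3715]; a0=.42; print("before",red(bot.read_camera("scene")))
jump([*g,.18],a0); hit=go([*g,.0815],v=.06,f=6); print("down",hit,tip())
bot.clamp(25); print("gap",bot.get_finger_gap())
for th in np.arange(.07,.841,.07):
    go([*g,.0815+.0079*th],a0-th,v=.003)
    if round(th,2) in(.35,.7,.84): print(th,tip(),bot.get_contact_force(),bot.get_ft_torque(),bot.get_finger_gap())
bot.sleep(.2); bot.ungrasp(); go([*g,.2],v=.15); jump([.5,.05,.3],0.); bot.sleep(.5)
s=bot.read_camera("scene"); print("after",red(s),red(cv2.imread("pics/scene0.png")),bot.get_time()); cv2.imwrite("pics/end.png",s)
E
```

```text
before (array([178.2284, 337.5905]), array([169, 328,  19,  19, 232], dtype=int32))
down False [ 0.5489 -0.3717  0.0819]
gap 0.03924768421336347
0.35000000000000003 [ 0.5489 -0.3716  0.0844] [-1.1494 -1.0713  2.61  ] [-0.2961  0.4618  0.1627] 0.039111632517064905
0.7000000000000002 [ 0.5497 -0.3718  0.0877] [ 5.4692 -0.9472  4.9195] [-0.3332 -0.8156  0.1509] 0.03949052744678559
0.8400000000000001 [ 0.5501 -0.372   0.0892] [ 5.3813 -1.3273  5.7012] [-0.4367 -1.0051  0.1034] 0.03946298499242308
after (array([177.5128, 335.0385]), array([168, 326,  19,  18, 234], dtype=int32)) (array([177.6478, 335.1957]), array([168, 326,  19,  19, 230], dtype=int32)) 149.0917
```

View pics/end.png

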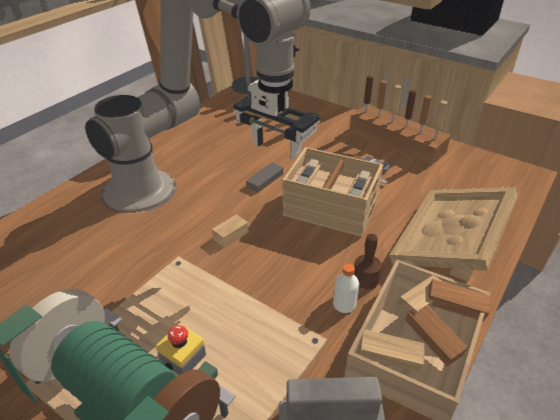

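The final picture shows the stack seated and level at about (335,190), the button back out at (178,335), the board clear and the bystanders where they were.

```bash
python3 -c "
from plant import bot
print(bot.finish_job(),bot.get_time())"
```

```text
the job is handed in; nothing more can be done
the job is handed in; nothing more can be done
```

The job is handed in (no verdict returned): the button was latched for the tray and gouge work, then tripped back out, with the three palm gouges I found flat in the bottom tray, the trays restacked in order, and everything else on the bench left in place.

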